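# Assemble a two-deck sample carrier

## Task

Put the carrier together on its three-post stand: lower the large-holed deck over the posts until it rests fully home on the lower steps, then the small-holed, windowed deck until it rests fully home on the upper steps, and last set the small closed sample box flat and squarely in the middle of the upper deck, lengthwise between the pin tips that stick up. Keep the box upright throughout and leave the other things on the bench where they are.

Things in the scene. Friction and masses are not known exactly. Their poses are not given: they have to be found in the camera images.
- stand: Fixed: grey base 190 (x) x 90 (y) x 16 mm high with three steel posts at (x, y) = (55, 16), (55, -16), (-55, 0) mm: a pair at the +x end, a single one at -x. Origin: centre of the underside. Each post is stepped: 22 mm diameter up to z = 52 mm (lower step), 14 mm up to z = 99 (upper step), then a 7 mm pin with tapered tip up to z = 120. Its x points away from the robot, within 35 degrees.
- lower_deck: Loose white plastic plate 150 (x) x 60 (y) x 15 mm, about 130 g, lying flat, no window. Origin: centre of its underside, z up. Three 17 mm through holes at (55, 16), (55, -16), (-55, 0) mm, as the posts; fits one way round only (its x along the stand's x). Home: underside 52 mm above the bench. Can be gripped across its 60 mm width, at the middle of the long sides.
- upper_deck: Loose white plastic plate, about 130 g: outline, thickness, frame and hole places as the lower deck, but the holes are 9.5 mm and a 50 x 24 mm window (long side along x) is cut in its middle. Fits one way round only (its x along the stand's x). Home: underside 99 mm above the bench, the pin tips standing 6 mm proud of its top.
- sample_box: Loose closed white card box with a grey seam, 80 (x) x 56 (y) x 45 mm high, about 180 g; lid does not open. Origin: centre of its underside, z up. Home: underside 114 mm above the bench, centred over the stand's origin, its long side along the stand's x (either way round).
- wash_bottle: Bystander, loose: blue squeeze bottle, 66 mm diameter, 186 mm high including a thin bent spout that reaches 48 mm out to its +x. Origin: centre of underside.
- reagent_bottle: Bystander, loose: white bottle, 64 mm diameter, 140 mm high. Origin: centre of underside.
- jar: Bystander, loose: amber jar, 54 mm diameter, 70 mm high. Origin: centre of underside.
- vial: Bystander, loose: small white capped sample pot, 24 mm diameter, 42 mm high. Origin: centre of underside.
- beaker: Bystander, loose: empty glass beaker, 70 mm diameter, 85 mm high. Origin: centre of underside.
- tip_box: Bystander, loose: grey box with clear lid, 87 (x) x 122 (y) x 63 mm high, clearly bigger than the sample box. Origin: centre of underside.
- timer: Bystander, loose: flat white timer, 60 x 60 x 20 mm. Origin: centre of underside.
- vial_rack: Bystander, fixed: small tray with three capped vials, 50 (x) x 90 (y) x 66 mm high. Origin: centre of underside. Other fixed equipment stands only beyond x = 0.76 m (up to 150 mm high) and at the sides beyond |y| = 0.57 m (up to 230 mm high).
Mind the look-alikes: they are no part of the job. Leave any purple look-alike of the sample_box alone. Leave any orange look-alike of the lower_deck alone.

How it is judged:
By the outcome, as a careful person would: the job done as asked, in the order asked, and still so for the second after the job is handed in, with the robot touching nothing.
It also fails if it takes over 72 s, if anything falls off the work surface, if the arm or the gripper's body presses on something with over 40 N, if the wrist force passes 120 N, or if a joint passes its speed limit or range.

## Robot

A 6-joint arm with a two-finger parallel gripper is mounted at the origin on the work surface. World frame = base frame: x ahead of the robot, y to its left, z up, the work surface at z = 0. Lengths are in m, angles in rad, forces in N, time in s.
With the tool pointing down it reaches from about 0.375 to 0.975 m from the base axis. Payload 3.8 kg.
Tool frame: the origin (TCP) lies at the very end of the fingers, on their centre line; the grasp point (between the pads) lies 19 mm behind it; z points along the fingers, y is the direction in which the jaws open and shut (so a half turn about z gives the same grasp; the last joint's range is limited). The gripper opens to 85 mm and grips with 20 to 120 N. Pads are 22 mm wide; open, the fingers measure 114 mm over their backs; the gripper's body (76 mm by 85 mm) begins 54 mm behind the grasp point. The pads swing forward as they close: fully open they stand 13 mm farther back than shut.
Start: joints at [1.262, 0.264, 1.604, -0, 1.274, -0.037], TCP at [0.181, 0.65, 0.231] pointing down, gripper open.
Joint ranges: [-2.63, 2.63], [-0.94, 2.18], [0.31, 2.57], [-1.31, 4.45], [0, 2.66], [-2.55, 2.55]. Speed limits (rad/s): [2.57, 2.57, 3.14, 3.14, 3.14, 3.14].

## Interface

Orientations are given as a rotation vector (axis times angle).
In Python, from workcell import status, read_camera, camera_info, order gives the robot as it stands.
- The arm moves only by the tool move_arm, never from a script. Its argument "deltas" is a list of rows, each a list of 3 entries, a list of its own where there are three numbers: the turn, a rotation vector about the world's x, y, z as a fraction of full scale, then the shift along the world's x, y, z as a fraction of full scale, then the closure, from -1 (fully open) to 1 (shut), so that 0 is half open. A call has 1 to 20 rows; each row is the pose to reach, as a shift and turn from the pose commanded when the call began; what a row does not reach only later rows make up. Full scale, the value 1, is 0.1 m for a shift and pi/2 rad for a turn. A row lasts 1/8 s, in which the tool goes at most 62.5 mm and 10.7 degrees, less where a joint would pass 70% of its speed; a pose out of reach is approached as far as the arm can. A call with a number of a shift or a turn outside -1 to 1 is refused whole. A call with a gripper value outside its range is refused whole. The fingers move at their own pace and stop on an object; "grip_force" is the grip in N (left out, the last holds). Time passes only in rows, so rows that repeat a pose let the fingers close. It gives the time, the measured TCP pose, the force and the opening at its end, in the units of the state.
- status.read_state(): the state, without advancing time (a new reading comes with each control period).
- read_camera(name): name is "side" or "top" or "wrist"; returns (picture, depth): 384x512x3 uint8, red, green, blue; 384x512 float32, m along the optical axis (not along the pixel's ray), 0 where there is no reading.
- camera_info(name): a dict with "K" (3x3 intrinsics, pixels), "R" (3x3) and "t" (3): a world point X has camera coordinates R X + t. Camera axes: x right, y down, z forward; pixel columns grow to the right and rows downward; lengths in m; the calibration is good to about 2 mm. A picture is of the moment at which its call begins: read the wrist's pose just before it. camera_info takes no time and is no camera call; for the wrist camera it gives the pose at the moment of the call.
- order.finish_job(): hands the job in, once; it reports no verdict.
The state is a dict: "time": time; "q": joint angles; "joint_vel": joint speeds; "joint_torque": joint torques, N m; "tool_pos": TCP position; "tcp_rot": TCP orientation; "wrist_force": force on the tool from outside, world axes, zero at the start; "torque": the same for the moment, N m; "width": opening from 0.0 (shut) to 1.0 (fully open).
Only numpy, scipy, OpenCV 4.12 (cv2) and the standard library are available. Lean on these libraries where they do the work, as an engineer would, in place of code of your own. Each camera call takes 0.05 s, during which the arm holds its last target. There are 200 camera calls.

## Working session

There is one attempt and no reset: what is moved stays moved. The work goes in short steps, Python scripts to look and compute and a tool call to move; the robot and the scene stay as the last step left them, time stands still between calls to the robot, and variables do not carry over. Pictures are saved under pics/ and viewed, about 8 in all and at most 12, crops included, and the job is handed in when it is done.

Besides the shell and the picture viewer there is one more tool, called after "Emit:" by a JSON object that holds its "fn" and its "kwargs", one argument or row to a line. move_arm: Moves the arm, as the interface text tells. Its arguments: {"type":"object","properties":{"deltas":{"type":"array","items":{"type":"array"}},"grip_force":{"type":"number"}},"required":["deltas"]}

```bash
mkdir -p pics; ls; python3 - <<'E'
from workcell import status, read_camera, camera_info
import cv2,numpy as np
print(status.read_state())
for n in("top","side"):
    p,d=read_camera(n);i=camera_info(n);np.savez(f"pics/{n}0.npz",p=p,d=d,**i)
    cv2.imwrite(f"pics/{n}0.png",cv2.resize(p[...,::-1],(768,576)));print(n,i)
E
```

```text
pics
{'time': 0.0, 'q': array([ 1.26211518e+00,  2.64781005e-01,  1.60539543e+00,  1.27004030e-05,
        1.27373100e+00, -3.68784495e-02]), 'joint_vel': array([ 0.00019292,  0.00062183,  0.00027848,  0.00063636, -0.0013055 ,
        0.00097445]), 'joint_torque': array([-2.34237588e-03, -5.15111482e+01, -3.67310071e+01, -3.50154605e-04,
        1.31124005e-02,  1.71231835e-05]), 'tool_pos': array([0.18097089, 0.6495062 , 0.22993172]), 'tcp_rot': array([-0.42558366, -3.11221701,  0.00357816]), 'wrist_force': array([-0.8772663 ,  0.48795526, -0.9955769 ]), 'torque': array([0.0393237 , 0.07977563, 0.02991703]), 'width': 0.9963127935762911}
top {'K': array([[401.36968327,   0.        , 252.02536155],
       [  0.        , 401.36968327, 193.0329369 ],
       [  0.        ,   0.        ,   1.        ]]), 'R': array([[ 4.71004370e-03, -9.99988526e-01,  8.73731274e-04],
       [-9.85371404e-01, -4.79004035e-03, -1.70353313e-01],
       [ 1.70355544e-01, -5.85782638e-05, -9.85382659e-01]]), 't': array([0.03065004, 0.5197315 , 1.30315056])}
side {'K': array([[425.15833296,   0.        , 254.49034384],
       [  0.        , 425.15833296, 191.46088902],
       [  0.        ,   0.        ,   1.        ]]), 'R': array([[ 0.91137848, -0.41141695, -0.01119644],
       [-0.28733387, -0.61655913, -0.73300347],
       [ 0.29466678,  0.67126071, -0.68013274]]), 't': array([-0.44140336,  0.2034612 ,  0.97996862])}
```

View pics/top0.png

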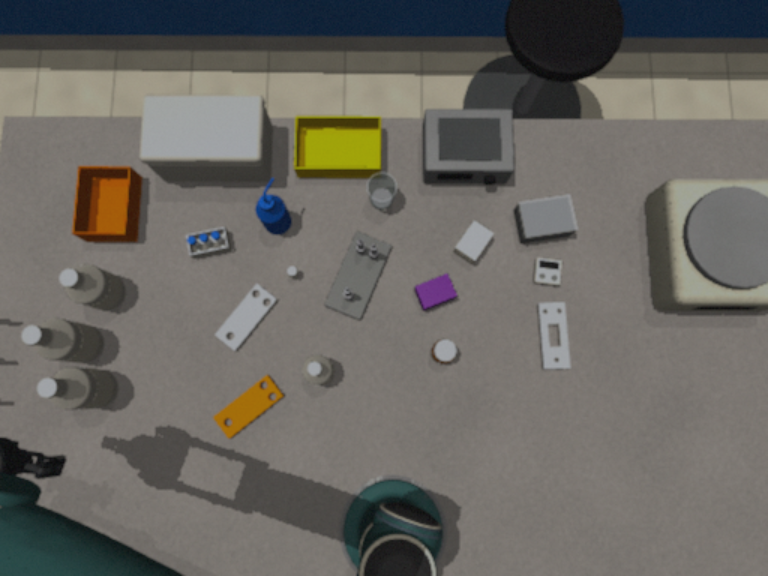

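View pics/side0.png

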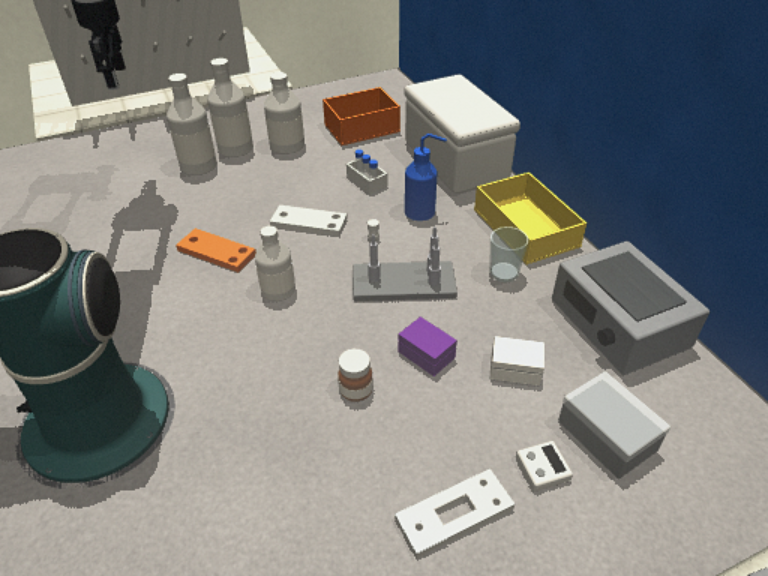

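The top picture (768 px scale) shows these pieces:
- **Lower deck:** windowless white plate at (246,317). Its look-alike is the orange plate at (249,406).
- **Upper deck:** windowed white plate at (554,336).
- **Sample box:** white box at (474,243). Look-alikes are purple (436,291), the tip box (546,218) and the timer (547,271).
- **Stand:** at (359,275), with its pair of posts at the far end near (367,250).

```bash
cat > h.py <<'E'
import cv2,numpy as np
def cast(px,K,R,t,z):
    px=np.atleast_2d(np.asarray(px,float)); c=-R.T@t
    d=(np.c_[px,np.ones(len(px))]@np.linalg.inv(K).T)@R
    return c+d*((z-c[2])/d[:,2])[:,None]
def cloud(d,K,R,t):
    v,u=np.mgrid[:d.shape[0],:d.shape[1]]
    X=np.stack([(u-K[0,2])/K[0,0]*d,(v-K[1,2])/K[1,1]*d,d],-1)
    return (X-t)@R
def rect(P):
    P=P[:,:2]; (c,s,a)=cv2.minAreaRect((P*1000).astype(np.float32))
    a=np.deg2rad(a+(90 if s[1]>s[0] else 0)); a=(a+np.pi/2)%np.pi-np.pi/2
    return np.array(c)/1000,sorted(s),a   # centre, sizes mm, angle of long side from x
E
python3 - <<'E'
from h import *
f=np.load("pics/top0.npz");p,d,K,R,t=[f[k] for k in("p","d","K","R","t")]
W=cloud(d,K,R,t);h=cv2.cvtColor(p,cv2.COLOR_RGB2HSV)
print("bench z",np.median(W[200:260,210:330,2]))
for n,(u,v),z in(("lower",(164,211),.015),("upper",(369,224),.015),("box",(316,162),.045),("orange",(166,271),.015),("purple",(291,194),.045)):
    x=slice(u-34,u+35);y=slice(v-34,v+35)
    m=np.zeros(d.shape,np.uint8)
    q=h[y,x]; s=((q[...,2]>165)&(q[...,1]<40)) if n in("lower","upper","box") else q[...,1]>120
    m[y,x]=s*255
    cs,hi=cv2.findContours(m,cv2.RETR_CCOMP,cv2.CHAIN_APPROX_NONE)
    k=max((i for i in range(len(cs)) if hi[0][i][3]<0),key=lambda i:cv2.contourArea(cs[i]))
    P=cast(cs[k][:,0],K,R,t,z);mm=np.zeros_like(m);cv2.drawContours(mm,cs,k,255,-1)
    c,sz,a=rect(P);print(n,c.round(4),np.round(sz),round(a,3),"z",np.median(W[...,2][mm>0]).round(3))
    for i in range(len(cs)):
        if hi[0][i][3]==k and len(cs[i])>3:
            g=cast(cs[i][:,0].mean(0),K,R,t,z)[0,:2]-c; ca,sa=np.cos(a),np.sin(a)
            print("   hole",((g[0]*ca+g[1]*sa)*1e3).round(),((-g[0]*sa+g[1]*ca)*1e3).round(),cv2.contourArea(cs[i]))
y=slice(140,225);x=slice(205,275);w=W[y,x]
c,sz,a=rect(w[(w[...,2]>.009)&(w[...,2]<.024)]);print("stand",c,sz,a)
m=((w[...,2]>.035)&(w[...,2]<.13)).astype(np.uint8)
nn,l,_,_=cv2.connectedComponentsWithStats(m)
for i in range(1,nn): 
    P=w[l==i]; print(len(P),P.mean(0).round(3),P[:,2].max().round(3))
E
```

```text
bench z 0.0002584464413367661
lower [0.4618 0.3348] [ 52. 142.] -0.655 z 0.014
   hole -48.0 -17.0 2.0
   hole -69.0 15.0 2.0
   hole -40.0 -19.0 4.0
   hole -31.0 -20.0 4.0
   hole -34.0 -13.0 2.0
   hole -39.0 -7.0 4.0
   hole -25.0 -19.0 2.0
   hole -33.0 -9.0 2.0
   hole -20.0 -15.0 2.0
   hole -28.0 -4.0 2.0
   hole -19.0 -10.0 2.0
   hole -34.0 9.0 6.0
   hole -44.0 17.0 7.5
   hole -14.0 -10.0 2.0
   hole -26.0 2.0 4.0
   hole -17.0 -4.0 4.0
   hole -33.0 19.0 2.0
   hole 1.0 -20.0 2.0
   hole 2.0 -15.0 2.0
   hole -18.0 8.0 4.0
   hole -27.0 23.0 2.0
   hole -10.0 6.0 2.0
   hole -21.0 20.0 2.0
   hole -11.0 13.0 4.0
   hole 17.0 -19.0 5.5
   hole 8.0 -5.0 2.0
   hole 2.0 -1.0 4.0
   hole -3.0 8.0 2.0
   hole 2.0 8.0 2.0
   hole 11.0 2.0 2.0
   hole 0.0 15.0 2.0
   hole -3.0 22.0 4.0
   hole 27.0 -7.0 2.0
   hole 14.0 9.0 2.0
   hole 21.0 6.0 2.0
   hole 9.0 18.0 4.0
   hole 34.0 -1.0 2.0
   hole 29.0 17.0 2.0
   hole 67.0 2.0 4.0
upper [ 0.417  -0.3643] [ 54. 130.] 0.035 z 0.015
   hole -57.0 15.0 2.0
   hole -55.0 -15.0 2.0
   hole -53.0 22.0 2.0
   hole -44.0 13.0 4.0
   h
[... 637 characters left out ...]
4.0
   hole -2.0 -5.0 2.0
   hole 11.0 -17.0 2.0
   hole -10.0 13.0 2.0
   hole -14.0 19.0 2.0
   hole 0.0 4.0 2.0
   hole 19.0 -16.0 2.0
   hole 13.0 -8.0 2.0
   hole 14.0 -3.0 2.0
   hole -1.0 18.0 4.0
   hole 26.0 -12.0 4.0
   hole 18.0 3.0 2.0
   hole 19.0 8.0 2.0
   hole 30.0 -5.0 4.0
   hole 24.0 7.0 2.0
   hole 14.0 21.0 2.0
   hole 31.0 4.0 2.0
orange [0.2616 0.3203] [ 62. 152.] -0.895 z 0.014
   hole -55.0 -1.0 22.0
   hole 56.0 -16.0 22.0
   hole 55.0 16.0 18.5
purple [ 0.5159 -0.0943] [56. 80.] -1.181 z 0.045
stand [0.56088751 0.08445388] [112.1454086303711, 191.2078094482422] -0.41711827152393255
46 [0.612 0.072 0.073] 0.12
48 [0.6   0.043 0.072] 0.116
41 [0.505 0.098 0.075] 0.12
```

```bash
cat >> h.py <<'E'
from scipy.spatial.transform import Rotation as Ro
def white(p,vmin=110,smax=60):
    h=cv2.cvtColor(p,cv2.COLOR_RGB2HSV); return ((h[...,2]>vmin)&(h[...,1]<smax)).astype(np.uint8)*255
E
python3 - <<'E'
from h import *
from workcell import status,camera_info
s=status.read_state();i=camera_info("wrist");T=Ro.from_rotvec(s["tcp_rot"]).as_matrix()
print("cam in tool",(T.T@(-i["R"].T@i["t"]-s["tool_pos"])).round(4));print((i["R"]@T).round(3),i["K"])
f=np.load("pics/top0.npz");p,d,K,R,t=[f[k] for k in("p","d","K","R","t")]
W=cloud(d,K,R,t);v=cv2.cvtColor(p,cv2.COLOR_RGB2HSV)[...,2]
print("V lower/upper/box/bench",v[211,164],v[245,369],v[162,316],v[240,330])
# height-based
for n,(u,w),lo,hi in(("lower",(164,211),.008,.022),("upper",(369,224),.008,.022),("box",(316,162),.037,.055)):
    S=W[w-36:w+37,u-36:u+37].reshape(-1,3); m=np.zeros(d.shape,np.uint8);zz=W[...,2]
    m[w-36:w+37,u-36:u+37]=(((zz>lo)&(zz<hi))[w-36:w+37,u-36:u+37])*255
    _,l,st,_=cv2.connectedComponentsWithStats(m);k=1+st[1:,4].argmax()
    c,sz,a=rect(W[l==k]);print(n,c.round(4),np.round(sz),round(a,3),W[l==k].mean(0).round(4))
E
```

```text
cam in tool [ 0.069  -0.0004 -0.1423]
[[-0.     1.     0.   ]
 [-0.964 -0.    -0.267]
 [-0.267 -0.     0.964]] [[304.05845841   0.         252.18416863]
 [  0.         304.05845841 189.73264978]
 [  0.           0.           1.        ]]
V lower/upper/box/bench 165 145 168 123
lower [0.4597 0.3321] [ 63. 150.] -0.639 [0.4586 0.3333 0.0144]
upper [ 0.4217 -0.3659] [ 63. 150.] 0.049 [ 0.4199 -0.3648  0.0151]
box [ 0.6334 -0.1855] [56. 82.] -0.605 [ 0.6327 -0.1851  0.045 ]
```

Emit:
{"fn": "move_arm", "kwargs": {
  "deltas": [
    [[0,0,0],[0.1,-0.6,0.1],-1],
    [[0,0,-0.08],[0.2,-1,0.1],-1]
  ]
}}

```text
time: 0.35
tool_pos: [0.2012, 0.5486, 0.2407]
tcp_rot: [0.624, 3.079, -0.002]
wrist_force: [0.4, 1.1, 1.1]
width: 1.0
```

Emit:
{"fn": "move_arm", "kwargs": {
  "deltas": [
    [[0,0,-0.05],[0.44,-0.4,0],-1],
    [[0,0,-0.12],[0.88,-0.8,0],-1]
  ]
}}

```text
time: 0.6
tool_pos: [0.2896, 0.4688, 0.2409]
tcp_rot: [0.91, 3.007, -0.001]
wrist_force: [0.9, 0.2, 0.7]
width: 1.005
```

Emit:
{"fn": "move_arm", "kwargs": {
  "deltas": [
    [[0,0,-0.03],[0.44,-0.4,-0.2],-1],
    [[0,0,-0.035],[0.88,-0.8,-0.4],-1]
  ]
}}

```text
time: 0.85
tool_pos: [0.378, 0.3891, 0.2011]
tcp_rot: [0.99, 2.981, 0.001]
wrist_force: [0.7, 0.7, -0.5]
width: 1.0
```

Emit:
{"fn": "move_arm", "kwargs": {
  "deltas": [
    [[0,0,0],[0.83,-0.56,0],-1],
    [[0,0,0],[0.83,-0.56,0],-1],
    [[0,0,0],[0.83,-0.56,0],-1]
  ]
}}

```text
time: 1.23
tool_pos: [0.4616, 0.3326, 0.2009]
tcp_rot: [-0.996, -2.98, 0.001]
wrist_force: [-0.9, 0.4, -0.8]
width: 0.997
```

```bash
cat >> h.py <<'E'
def wristshot(name):
    from workcell import status,read_camera,camera_info
    s=status.read_state();i=camera_info("wrist");p,d=read_camera("wrist")
    cv2.imwrite(f"pics/{name}.png",p[...,::-1]);np.savez(f"pics/{name}.npz",p=p,d=d,tp=s["tool_pos"],tr=s["tcp_rot"],**i)
    T=Ro.from_rotvec(s["tcp_rot"]).as_matrix()
    print("tcp",s["tool_pos"].round(4),"jaw yaw",np.arctan2(T[1,1],T[0,1]).round(4))
    return p,d,i["K"],i["R"],i["t"]
def plate(p,d,K,R,t,lo,hi,zt,hole=(10,400),xy=None):
    """white plate whose top is at zt: rectangle from depth, holes by inner contours; nearest to xy"""
    W=cloud(d,K,R,t);z=W[...,2]
    m=((z>lo)&(z<hi)&(d>0)).astype(np.uint8)*255
    if xy is not None: m[np.hypot(W[...,0]-xy[0],W[...,1]-xy[1])>.095]=0
    _,l,st,_=cv2.connectedComponentsWithStats(m);k=1+st[1:,4].argmax();m=(l==k).astype(np.uint8)*255
    cs,hh=cv2.findContours(m,cv2.RETR_CCOMP,cv2.CHAIN_APPROX_NONE)
    o=max(range(len(cs)),key=lambda i:cv2.contourArea(cs[i]))
    c,sz,a=rect(cast(cs[o][:,0],K,R,t,zt));print("rect",c.round(4),np.round(sz,1),round(a,3),"z",np.median(z[m>0]).round(4))
    for i in range(len(cs)):
        if hh[0][i][3]==o and cv2.contourArea(cs[i])>hole[0]:
            P=cast(cs[i][:,0],K,R,t,zt)[:,:2];g=P.mean(0)-c;ca,sa=np.cos(a),np.sin(a)
            print("  hole at",P.mean(0).round(4),"local mm",(1e3*np.array([g@[ca,sa],g@[-sa,ca]])).round(1),cv2.contourArea(cs[i]))
    return c,a
E
python3 - <<'E'
from h import *
a=wristshot("w1"); plate(*a,.008,.022,.015,xy=(.46,.333))
E
```

```text
tcp [0.4616 0.3326 0.2009] jaw yaw 0.9258
rect [0.4608 0.3357] [ 59.9 149.6] -0.654 z 0.0145
  hole at [0.513  0.3156] local mm [53.6 15.7] 150.5
  hole at [0.4938 0.2907] local mm [ 53.6 -15.6] 151.0
  hole at [0.4171 0.3691] local mm [-55.   -0.1] 227.0
```

View pics/w1.png

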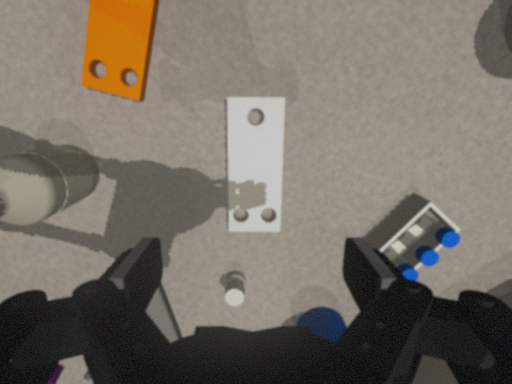

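The view shows the windowless white plate at (256,165) px with its pair of holes toward the stand. The orange one is at (120,45). Sizes and hole places match the lower deck.

Emit:
{"fn": "move_arm", "kwargs": {
  "deltas": [
    [[0,0,-0.003],[-0.01,0.03,-0.5],-1],
    [[0,0,-0.003],[-0.01,0.03,-1],-1]
  ]
}}

```text
time: 1.52
tool_pos: [0.4583, 0.339, 0.1012]
tcp_rot: [0.994, 2.979, 0.004]
wrist_force: [-0.3, -0.4, -0.6]
width: 0.998
```

Emit:
{"fn": "move_arm", "kwargs": {
  "deltas": [
    [[0,0,0],[0,0,-0.5],-1],
    [[0,0,0],[0,0,-0.85],-1],
    [[0,0,0],[0,0,-0.93],-1],
    [[0,0,0],[0,0,-0.93],-1]
  ]
}}

```text
time: 2.02
tool_pos: [0.4583, 0.3382, 0.0087]
tcp_rot: [-0.995, -2.979, 0.0]
wrist_force: [0.3, -0.3, 0.8]
width: 0.999
```

```bash
python3 - <<'E'
from workcell import status
s=status.read_state();print(s["tool_pos"],s["joint_vel"].round(4),s["wrist_force"])
E
```

```text
[0.45829631 0.3382002  0.00865495] [-0.0054 -0.0246 -0.0311 -0.0016  0.     -0.0015] [ 0.27814027 -0.34944581  0.80599316]
```

Emit:
{"fn": "move_arm", "kwargs": {
  "deltas": [
    [[0,0,0],[0.02,-0.03,-0.07],-1],
    [[0,0,0],[0.02,-0.03,-0.07],-1]
  ]
}}

```text
time: 2.28
tool_pos: [0.4616, 0.3348, 0.0024]
tcp_rot: [0.997, 2.978, 0.002]
wrist_force: [-1.0, 0.3, 0.9]
width: 0.999
```

Emit:
{"fn": "move_arm", "kwargs": {
  "deltas": [
    [[0,0,0],[0,0,-0.01],0],
    [[0,0,0],[0,0,-0.01],1],
    [[0,0,0],[0,0,-0.01],1],
    [[0,0,0],[0,0,-0.01],1],
    [[0,0,0],[0,0,-0.01],1]
  ],
  "grip_force": 60
}}

```text
time: 2.9
tool_pos: [0.4618, 0.335, 0.0015]
tcp_rot: [0.996, 2.978, 0.002]
wrist_force: [-0.3, -0.1, 6.2]
width: 0.678
```

Emit:
{"fn": "move_arm", "kwargs": {
  "deltas": [
    [[0,0,0],[0,0,0.1],1],
    [[0,0,0],[0,0,0.3],1],
    [[0,0,0],[0,0,0.7],1],
    [[0,0,0],[0,0,1],1]
  ]
}}

```text
time: 3.4
tool_pos: [0.4613, 0.3348, 0.103]
tcp_rot: [0.996, 2.978, 0.002]
wrist_force: [0.3, 0.2, -0.8]
width: 0.678
```

Emit:
{"fn": "move_arm", "kwargs": {
  "deltas": [
    [[0,0,0],[0,0,0.4],1],
    [[0,0,0.05],[0.2,-0.4,0.75],1],
    [[0,0,0.11],[0.4,-1,0.75],1],
    [[0,0,0.17],[0.4,-1,0.75],1]
  ]
}}

```text
time: 3.9
tool_pos: [0.5024, 0.2311, 0.1776]
tcp_rot: [0.593, 3.083, 0.0]
wrist_force: [-0.1, 1.2, -1.7]
width: 0.678
```

```bash
python3 - <<'E'
from h import *
p,d,K,R,t=wristshot("w2")
W=cloud(d,K,R,t);z=W[...,2];D=d
from workcell import read_camera,camera_info
q,e=read_camera("top");i=camera_info("top");np.savez("pics/top1.npz",p=q,d=e,**i)
V=cloud(e,**i)
m=(abs(V[...,2]-.19)<.04)&(np.hypot(V[...,0]-.5,V[...,1]-.235)<.15)
print(m.sum(),np.median(V[m],0))
cv2.imwrite("pics/c2.png",np.hstack([p[...,::-1],cv2.resize(q[120:300,90:330,::-1],(512,384))])[:, :])
cv2.imwrite("pics/c2.png",cv2.resize(cv2.imread("pics/c2.png"),(800,300)))
E
```

```text
tcp [0.5024 0.2311 0.1776] jaw yaw 1.1909
451 [0.46915354 0.23303496 0.18962288]
```

View pics/c2.png

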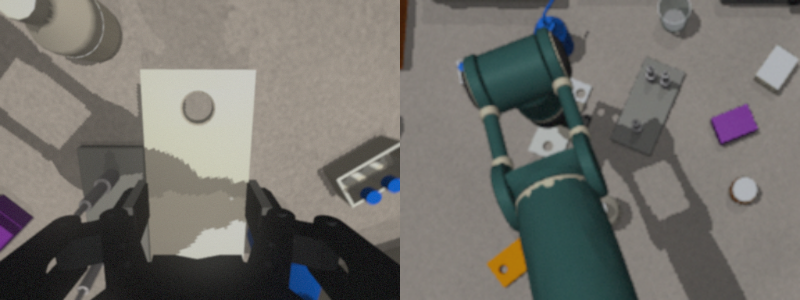

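The deck is held squarely: hole at (198,105) in the left half, jaws on its mid sides. The stand is partly hidden at (110,190). I'll shift up and forward to see all three posts beside the deck.

Emit:
{"fn": "move_arm", "kwargs": {
  "deltas": [
    [[0,0,0],[0.1,0,0.4],1],
    [[0,0,0],[0.5,-0.1,0.75],1],
    [[0,0,0],[1,-0.25,0.75],1]
  ]
}}

```text
time: 4.38
tool_pos: [0.6033, 0.2116, 0.2562]
tcp_rot: [0.588, 3.079, 0.007]
wrist_force: [0.6, 0.5, -0.9]
width: 0.681
```

Emit:
{"fn": "move_arm", "kwargs": {
  "deltas": [
    [[0,0,0],[0.3,-0.1,0],1],
    [[0,0,0],[0.3,-0.1,0],1],
    [[0,0,0],[0.3,-0.1,0],1]
  ]
}}

```text
time: 4.75
tool_pos: [0.6299, 0.2002, 0.2501]
tcp_rot: [-0.591, -3.084, 0.0]
wrist_force: [-0.0, -0.2, -1.5]
width: 0.676
```

```bash
python3 - <<'E'
from h import *
p,d,K,R,t=wristshot("w3")
W=cloud(d,K,R,t);z=W[...,2]
near=np.hypot(W[...,0]-.5555,W[...,1]-.0775)<.12
for lo,hi in((.105,.14),(.09,.103),(.047,.055)):
    m=(near&(z>lo)&(z<hi)).astype(np.uint8)
    n,l,st,_=cv2.connectedComponentsWithStats(m)
    for k in range(1,n):
        if st[k,4]>4:print(lo,st[k],W[l==k].mean(0).round(4))
m=near&(z>.012)&(z<.02);c,sz,a=rect(W[m]);print("base",c,sz,a)
E
```

```text
tcp [0.6299 0.2002 0.2501] jaw yaw 1.192
0.105 [93 94 14  8 91] [0.5097 0.1037 0.1141]
0.105 [ 92 209  12  10  80] [0.604  0.0474 0.1135]
0.105 [125 210  11  10  73] [0.6161 0.0768 0.1137]
0.09 [101  90  17  16 173] [0.51   0.1047 0.0975]
0.09 [ 97 201  17  16 150] [0.6037 0.0487 0.097 ]
0.09 [128 201  16  16 140] [0.6155 0.078  0.0972]
0.047 [120  89  19  21 172] [0.5107 0.1062 0.0513]
0.047 [114 187  19  19 154] [0.6034 0.0502 0.0511]
0.047 [141 187  19  19 144] [0.6151 0.0795 0.0512]
base [0.55955328 0.0817026 ] [90.28850555419922, 189.79812622070312] -0.39201824456604584
```

View pics/w3.png

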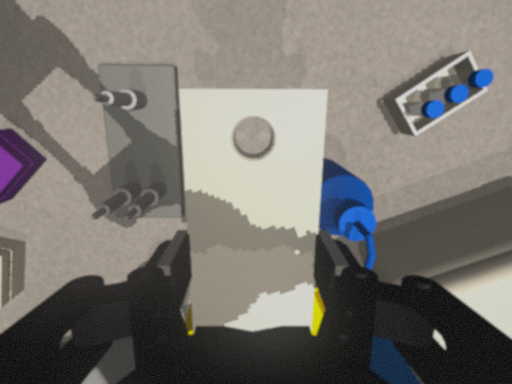

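The view shows all three posts beside the held deck: single (125,98), pair (120,200) and (150,200), with the deck hole at (253,137). Next I'll measure the deck in the hand with the same camera.

```bash
cat >> h.py <<'E'
def inhand(name,hole_local=(-.055,0),yaw0=None):
    """held deck: top plane by depth, long edges by line fits, single hole by contour. Returns centre, yaw"""
    f=np.load(f"pics/{name}.npz");p,d,K,R,t,tp,tr=[f[k] for k in("p","d","K","R","t","tp","tr")]
    W=cloud(d,K,R,t);z=W[...,2]
    m=((abs(z-tp[2]-.013)<.008)&(white(p,60,60)>0)).astype(np.uint8)*255; m[235:]=0
    _,l,st,_=cv2.connectedComponentsWithStats(m);k=1+st[1:,4].argmax();m=(l==k).astype(np.uint8)*255
    zt=np.median(z[m>0]);sl=np.polyfit(W[m>0][:,0],z[m>0],1)[0];sy=np.polyfit(W[m>0][:,1],z[m>0],1)[0]
    L,Rr=[],[]
    for r in range(st[k,1]+12,225,2):
        c=np.flatnonzero(m[r]);L.append((c[0]-.5,r));Rr.append((c[-1]+.5,r))
    yaw=[];mid=[]
    for e in(L,Rr):
        P=cast(e,K,R,t,zt)[:,:2].astype(np.float32);v=cv2.fitLine(P,cv2.DIST_HUBER,0,.01,.01).ravel()
        v[:2]*=np.sign(v[0]);yaw.append(np.arctan2(v[1],v[0]));mid.append(v[2:])
    y=np.mean(yaw);nrm=np.array([-np.sin(y),np.cos(y)]);wid=(mid[1]-mid[0])@nrm
    cs,hh=cv2.findContours(m,cv2.RETR_CCOMP,cv2.CHAIN_APPROX_NONE)
    cc=[c for c,h in zip(cs,hh[0]) if h[3]>=0 and cv2.contourArea(c)>60]
    c=max(cc,key=cv2.contourArea);P=cast(c[:,0],K,R,t,zt)[:,:2];(hc,hr)=cv2.minEnclosingCircle((P*1e3).astype(np.float32))
    hc=P.mean(0);ax=np.array([np.cos(y),np.sin(y)]);cen=hc+.055*ax
    off=(hc-(mid[0]+mid[1])/2)@nrm
    T=Ro.from_rotvec(tr).as_matrix()
    print("deck zt",zt.round(4),"tilt",sl.round(3),sy.round(3),"yaws",np.round(yaw,4),"width",wid.round(4),"hole r",hr,"hole off mid",off.round(4))
    print("hole",hc.round(4),"centre",cen.round(4),"yaw",y.round(4),"| tcp",tp.round(4),"centre-tcp",(cen-tp[:2]).round(4))
    return cen,y,zt
E
python3 - <<'E'
from h import *
inhand("w3")
E
```

```text
deck zt 0.2632 tilt -0.004 -0.0 yaws [-0.384 -0.384] width 0.06 hole r 8.357812881469727 hole off mid 0.0001
hole [0.5775 0.221 ] centre [0.6285 0.2004] yaw -0.384 | tcp [0.6299 0.2002 0.2501] centre-tcp [-0.0014  0.0001]
```

Emit:
{"fn": "move_arm", "kwargs": {
  "deltas": [
    [[0,0,-0.005],[-0.3,-0.5,0],1],
    [[0,0,-0.005],[-0.69,-1,0],1]
  ]
}}

```text
time: 5.05
tool_pos: [0.561, 0.1003, 0.2502]
tcp_rot: [-0.6, -3.084, 0.001]
wrist_force: [-0.3, -0.3, -1.2]
width: 0.679
```

Emit:
{"fn": "move_arm", "kwargs": {
  "deltas": [
    [[0,0,0],[0,-0.19,-0.4],1],
    [[0,0,0],[0,-0.19,-0.8],1],
    [[0,0,0],[0,-0.19,-1],1],
    [[0,0,0],[0,-0.19,-1],1],
    [[0,0,0],[0,-0.19,-1],1]
  ]
}}

```text
time: 5.68
tool_pos: [0.5636, 0.0819, 0.1521]
tcp_rot: [0.602, 3.081, 0.001]
wrist_force: [0.9, -0.3, -0.8]
width: 0.675
```

```bash
python3 - <<'E'
from h import *
wristshot("w4");inhand("w4")
from workcell import read_camera,camera_info
q,e=read_camera("side");np.savez("pics/side1.npz",p=q,d=e,**camera_info("side"))
p=cv2.imread("pics/w4.png")
cv2.imwrite("pics/c4.png",np.hstack([cv2.resize(p[60:210,155:355],(400,300)),cv2.resize(q[120:240,190:350,::-1],(400,300))]))
E
```

```text
tcp [0.5636 0.0819 0.1521] jaw yaw 1.1851
deck zt 0.165 tilt 0.001 -0.0 yaws [-0.3917 -0.3899] width 0.06 hole r 8.375481605529785 hole off mid 0.0001
hole [0.5114 0.103 ] centre [0.5622 0.0821] yaw -0.3908 | tcp [0.5636 0.0819 0.1521] centre-tcp [-0.0014  0.0001]
```

View pics/c4.png

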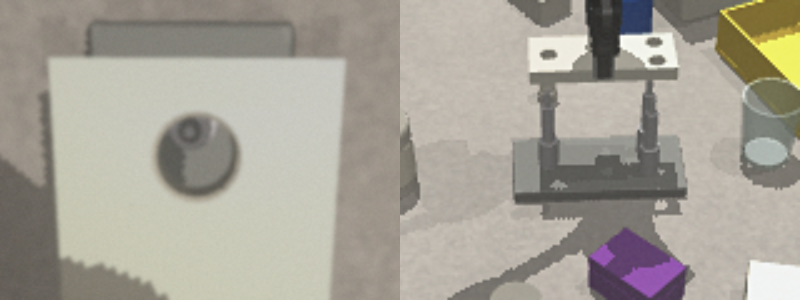

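The pin tip shows through the hole at full-image pixel (250,125). The deck is 2.6 mm too far in x. I'll correct, come closer and check again.

Emit:
{"fn": "move_arm", "kwargs": {
  "deltas": [
    [[0,0,0],[-0.026,-0.009,-0.2],1],
    [[0,0,0],[-0.026,-0.009,-0.2],1],
    [[0,0,0],[-0.026,-0.009,-0.2],1]
  ]
}}

```text
time: 6.15
tool_pos: [0.5606, 0.0805, 0.1315]
tcp_rot: [0.603, 3.082, 0.001]
wrist_force: [-0.1, -0.3, -1.8]
width: 0.682
```

```bash
python3 - <<'E'
from h import *
p,d,K,R,t=wristshot("w5");c,y,zt=inhand("w5")
print("pin cast from w4:");f=np.load("pics/w4.npz");print(cast([[250,125]],f["K"],f["R"],f["t"],.12))
W=cloud(d,K,R,t);z=W[...,2]
h=c-.055*np.array([np.cos(y),np.sin(y)])
m=(np.hypot(W[...,0]-h[0],W[...,1]-h[1])<.012)&(z>.09)&(z<.124)
for lo,hi in((.113,.124),(.105,.113),(.095,.104)):
    k=m&(z>lo)&(z<hi);print(lo,k.sum(),W[k].mean(0) if k.any() else "")
E
```

```text
tcp [0.5606 0.0805 0.1315] jaw yaw 1.1844
deck zt 0.1445 tilt -0.001 -0.0 yaws [-0.3913 -0.3909] width 0.06 hole r 8.396723747253418 hole off mid -0.0001
hole [0.5084 0.1014] centre [0.5593 0.0805] yaw -0.3911 | tcp [0.5606 0.0805 0.1315] centre-tcp [-0.0014 -0.    ]
pin cast from w4:
[[0.50888218 0.10222626 0.12      ]]
0.113 141 [0.50881622 0.10191176 0.11732378]
0.105 11 [0.50642558 0.10297136 0.10842195]
0.095 310 [0.50851859 0.10200218 0.09852834]
```

Emit:
{"fn": "move_arm", "kwargs": {
  "deltas": [
    [[0,0,0],[0.004,0.006,-0.15],1],
    [[0,0,0],[0.004,0.006,-0.25],1],
    [[0,0,0],[0.004,0.006,-0.3],1],
    [[0,0,0],[0.004,0.006,-0.35],1],
    [[0,0,0],[0.004,0.006,-0.4],1]
  ]
}}

```text
time: 6.82
tool_pos: [0.5603, 0.0809, 0.0902]
tcp_rot: [0.603, 3.083, 0.0]
wrist_force: [0.9, -0.1, -1.6]
width: 0.681
```

Emit:
{"fn": "move_arm", "kwargs": {
  "deltas": [
    [[0,0,0],[0,0,-0.15],1],
    [[0,0,0],[0,0,-0.28],1],
    [[0,0,0],[0,0,-0.34],1],
    [[0,0,0],[0,0,-0.36],1],
    [[0,0,0],[0,0,-0.37],1],
    [[0,0,0],[0,0,-0.37],1]
  ]
}}

```text
time: 7.58
tool_pos: [0.5606, 0.081, 0.0538]
tcp_rot: [0.603, 3.082, 0.0]
wrist_force: [0.3, 0.7, -2.1]
width: 0.685
```

Close to home: no contact force yet, so I'll feel for the step.

Emit:
{"fn": "move_arm", "kwargs": {
  "deltas": [
    [[0,0,0],[0,0,-0.01],1],
    [[0,0,0],[0,0,-0.02],1],
    [[0,0,0],[0,0,-0.025],1]
  ]
}}

```text
time: 7.95
tool_pos: [0.5608, 0.081, 0.0535]
tcp_rot: [0.603, 3.082, 0.0]
wrist_force: [-6.2, -0.4, 15.2]
width: 0.679
```

Emit:
{"fn": "move_arm", "kwargs": {
  "deltas": [
    [[0,0,0],[0,0,0.01],-0.3],
    [[0,0,0],[0,0,0.01],-1],
    [[0,0,0],[0,0,0.01],-1],
    [[0,0,0],[0,0,0.2],-1],
    [[0,0,0],[0,0,0.7],-1],
    [[0,0,0],[0,0,1],-1]
  ]
}}

```text
time: 8.7
tool_pos: [0.5618, 0.0811, 0.1546]
tcp_rot: [0.603, 3.079, 0.002]
wrist_force: [-0.1, -0.3, -0.3]
width: 1.001
```

Emit:
{"fn": "move_arm", "kwargs": {
  "deltas": [
    [[0,0,0],[0,0,0.6],-1],
    [[0,0,0],[0,0,1],-1],
    [[0,0,0],[0,0,1],-1]
  ]
}}

```text
time: 9.07
tool_pos: [0.5634, 0.0813, 0.2576]
tcp_rot: [0.601, 3.073, 0.005]
wrist_force: [-0.8, -0.2, -0.6]
width: 1.004
```

```bash
python3 - <<'E'
from h import *
a=wristshot("w6"); plate(*a,.058,.076,.067,xy=(.5597,.081))
p,d,K,R,t=a;W=cloud(d,K,R,t);z=W[...,2]
near=np.hypot(W[...,0]-.5597,W[...,1]-.081)<.08
m=near&(z>.058)&(z<.076);A=np.c_[W[m][:,:2]-[.5597,.081],np.ones(m.sum())];print("plane",np.linalg.lstsq(A,W[m][:,2],rcond=None)[0].round(4))
m=(near&(z>.105)).astype(np.uint8);n,l,st,_=cv2.connectedComponentsWithStats(m)
for k in range(1,n):
    if st[k,4]>4:print(st[k],W[l==k].mean(0).round(4))
E
```

```text
tcp [0.5634 0.0813 0.2576] jaw yaw 1.1844
rect [0.5596 0.0812] [ 59.9 148.8] -0.392 z 0.0665
  hole at [0.6119 0.069 ] local mm [53.   8.7] 11.0
  hole at [0.5985 0.0404] local mm [ 51.6 -22.8] 10.5
  hole at [0.5089 0.1022] local mm [-54.8   0.1] 225.0
plane [-0.0013  0.0004  0.0665]
[247 112   8   8  46] [0.5086 0.1022 0.1169]
[263 221   7  11  59] [0.615  0.0754 0.1138]
[232 222   7  10  57] [0.6031 0.0464 0.1143]
[    0   237   512   147 42551] [0.5525 0.0855 0.3299]
```

Lower deck home: top plane 66.5 mm and level, 0.1 mm off centre. Now to the upper deck.

Emit:
{"fn": "move_arm", "kwargs": {
  "deltas": [
    [[0,0,0.05],[-0.2,-0.5,0],-1],
    [[0,0,0.12],[-0.3,-1,0],-1]
  ]
}}

```text
time: 9.38
tool_pos: [0.5285, -0.0195, 0.2495]
tcp_rot: [-0.302, -3.124, 0.0]
wrist_force: [0.2, -0.8, 0.0]
width: 1.0
```

Emit:
{"fn": "move_arm", "kwargs": {
  "deltas": [
    [[0,0,0.05],[-0.2,-0.5,0],-1],
    [[0,0,0.1],[-0.3,-1,0],-1]
  ]
}}

```text
time: 9.62
tool_pos: [0.4982, -0.12, 0.2495]
tcp_rot: [-0.06, -3.138, -0.001]
wrist_force: [0.9, -1.1, -0.1]
width: 1.003
```

Emit:
{"fn": "move_arm", "kwargs": {
  "deltas": [
    [[0,0,0.03],[-0.2,-0.5,0],-1],
    [[0,0,0.06],[-0.3,-1,0],-1]
  ]
}}

```text
time: 9.88
tool_pos: [0.4683, -0.22, 0.2495]
tcp_rot: [0.086, -3.138, -0.002]
wrist_force: [0.3, -0.7, 0.8]
width: 1.0
```

Emit:
{"fn": "move_arm", "kwargs": {
  "deltas": [
    [[0,0,0],[-0.2,-0.5,-0.2],-1],
    [[0,0,0],[-0.3,-1,-0.5],-1]
  ]
}}

```text
time: 10.12
tool_pos: [0.4392, -0.3205, 0.2003]
tcp_rot: [-0.083, 3.14, -0.0]
wrist_force: [0.8, -0.2, -0.1]
width: 1.002
```

Emit:
{"fn": "move_arm", "kwargs": {
  "deltas": [
    [[0,0,0],[-0.2,-0.47,0],-1],
    [[0,0,0],[-0.2,-0.47,0],-1],
    [[0,0,0],[-0.2,-0.47,0],-1]
  ]
}}

```text
time: 10.5
tool_pos: [0.4197, -0.3653, 0.1999]
tcp_rot: [0.082, -3.139, -0.003]
wrist_force: [0.2, 1.2, 0.6]
width: 0.998
```

```bash
python3 - <<'E'
from h import *
a=wristshot("w7"); plate(*a,.008,.022,.015,xy=(.42,-.365))
E
```

```text
tcp [ 0.4197 -0.3653  0.1999] jaw yaw 1.6232
rect [ 0.4222 -0.3635] [ 59.9 149.5] 0.039 z 0.0145
  hole at [ 0.475  -0.3456] local mm [53.5 15.8] 47.0
  hole at [ 0.4764 -0.3775] local mm [ 53.6 -16.1] 46.0
  hole at [ 0.4208 -0.3637] local mm [-1.4 -0.1] 988.5
  hole at [ 0.367  -0.3655] local mm [-55.2   0.2] 75.5
```

View pics/w7.png

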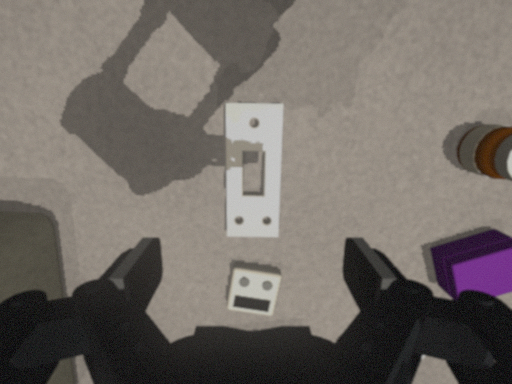

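The upper deck is at (253,170), with window (252,172) and its pair of holes at the far end. The timer at (253,290) stays clear.

Emit:
{"fn": "move_arm", "kwargs": {
  "deltas": [
    [[0,0,-0.008],[0.025,0.018,-0.5],-1],
    [[0,0,-0.008],[0.025,0.018,-1],-1]
  ]
}}

```text
time: 10.8
tool_pos: [0.4244, -0.3633, 0.1012]
tcp_rot: [-0.068, 3.138, -0.003]
wrist_force: [0.6, -0.8, -0.1]
width: 1.0
```

Emit:
{"fn": "move_arm", "kwargs": {
  "deltas": [
    [[0,0,0],[0,0,-0.5],-1],
    [[0,0,0],[0,0,-0.85],-1],
    [[0,0,0],[0,0,-0.9],-1],
    [[0,0,0],[0,0,-0.9],-1]
  ]
}}

```text
time: 11.3
tool_pos: [0.4237, -0.3639, 0.0117]
tcp_rot: [-0.066, 3.14, -0.001]
wrist_force: [-0.1, -0.3, 1.7]
width: 1.004
```

Emit:
{"fn": "move_arm", "kwargs": {
  "deltas": [
    [[0,0,0],[-0.015,0,-0.1],-1],
    [[0,0,0],[-0.015,0,-0.1],-1],
    [[0,0,0],[-0.015,0,-0.1],0],
    [[0,0,0],[-0.015,0,-0.1],1],
    [[0,0,0],[-0.015,0,-0.1],1],
    [[0,0,0],[-0.015,0,-0.1],1],
    [[0,0,0],[-0.015,0,-0.1],1]
  ],
  "grip_force": 60
}}

```text
time: 12.18
tool_pos: [0.422, -0.3651, 0.0021]
tcp_rot: [-0.064, 3.14, -0.002]
wrist_force: [-0.9, -0.2, 6.8]
width: 0.68
```

Emit:
{"fn": "move_arm", "kwargs": {
  "deltas": [
    [[0,0,0],[0,0,0.1],1],
    [[0,0,0],[0,0,0.3],1],
    [[0,0,0],[0,0,0.7],1],
    [[0,0,0],[0,0,1],1]
  ]
}}

```text
time: 12.68
tool_pos: [0.4211, -0.3642, 0.1022]
tcp_rot: [-0.064, 3.141, -0.0]
wrist_force: [1.2, -0.1, -2.4]
width: 0.682
```

Emit:
{"fn": "move_arm", "kwargs": {
  "deltas": [
    [[0,0,0],[0,0,0.5],1],
    [[0,0,0],[0.05,0.1,0.9],1],
    [[0,0,-0.04],[0.15,0.5,1],1],
    [[0,0,-0.09],[0.3,1,1],1]
  ]
}}

```text
time: 13.18
tool_pos: [0.4518, -0.2643, 0.2028]
tcp_rot: [0.165, 3.135, -0.002]
wrist_force: [0.9, -0.0, -1.1]
width: 0.683
```

Emit:
{"fn": "move_arm", "kwargs": {
  "deltas": [
    [[0,0,-0.05],[0.15,0.5,0],1],
    [[0,0,-0.1],[0.3,1,0],1]
  ]
}}

```text
time: 13.42
tool_pos: [0.4809, -0.1626, 0.2009]
tcp_rot: [-0.408, -3.115, -0.0]
wrist_force: [0.3, -0.5, -1.5]
width: 0.679
```

Emit:
{"fn": "move_arm", "kwargs": {
  "deltas": [
    [[0,0,-0.04],[0.15,0.5,0],1],
    [[0,0,-0.084],[0.3,1,0],1]
  ]
}}

```text
time: 13.68
tool_pos: [0.5109, -0.0626, 0.2009]
tcp_rot: [-0.612, -3.081, 0.0]
wrist_force: [0.6, -0.0, -0.2]
width: 0.681
```

Emit:
{"fn": "move_arm", "kwargs": {
  "deltas": [
    [[0,0,0],[0.2,0.5,0],1],
    [[0,0,0],[0.3,1,0],1]
  ]
}}

```text
time: 13.92
tool_pos: [0.5414, 0.0375, 0.2009]
tcp_rot: [-0.608, -3.082, 0.0]
wrist_force: [0.4, -0.4, -1.6]
width: 0.682
```

Emit:
{"fn": "move_arm", "kwargs": {
  "deltas": [
    [[0,0,0],[0.18,0.46,-0.3],1],
    [[0,0,0],[0.18,0.46,-0.6],1],
    [[0,0,0],[0.18,0.46,-0.6],1],
    [[0,0,0],[0.18,0.46,-0.6],1]
  ]
}}

```text
time: 14.42
tool_pos: [0.5594, 0.0814, 0.1417]
tcp_rot: [0.609, 3.082, 0.0]
wrist_force: [0.4, 0.3, -0.9]
width: 0.681
```

```bash
cat >> h.py <<'E'
def pin(name,c,y):
    f=np.load(f"pics/{name}.npz");W=cloud(f["d"],f["K"],f["R"],f["t"]);z=W[...,2]
    h=c-.055*np.array([np.cos(y),np.sin(y)])
    m=(np.hypot(W[...,0]-h[0],W[...,1]-h[1])<.012)&(z<.124)
    for lo,hi in((.113,.124),(.095,.104)):
        k=m&(z>lo)&(z<hi);print("pin/step",lo,k.sum(),W[k].mean(0).round(4) if k.any() else "")
    print("correction to (.5596,.0812,-.392):",(np.array([.5596,.0812])-c).round(4),round(-.392-y,4))
E
python3 - <<'E'
from h import *
wristshot("w8");c,y,zt=inhand("w8");pin("w8",c,y)
E
```

```text
tcp [0.5594 0.0814 0.1417] jaw yaw 1.1807
deck zt 0.1542 tilt -0.004 0.001 yaws [-0.3895 -0.3917] width 0.06 hole r 4.892778396606445 hole off mid -0.0
hole [0.509  0.1016] centre [0.5599 0.0806] yaw -0.3906 | tcp [0.5594 0.0814 0.1417] centre-tcp [ 0.0005 -0.0007]
pin/step 0.113 72 [0.5098 0.1015 0.1179]
pin/step 0.095 69 [0.5132 0.0999 0.0985]
correction to (.5596,.0812,-.392): [-0.0003  0.0006] -0.0014
```

Emit:
{"fn": "move_arm", "kwargs": {
  "deltas": [
    [[0,0,-0.001],[-0.003,0.006,-0.1],1],
    [[0,0,-0.001],[-0.003,0.006,-0.14],1],
    [[0,0,-0.001],[-0.003,0.006,-0.14],1],
    [[0,0,-0.001],[-0.003,0.006,-0.14],1]
  ]
}}

```text
time: 14.98
tool_pos: [0.559, 0.0822, 0.127]
tcp_rot: [0.611, 3.082, -0.0]
wrist_force: [-0.3, 0.5, -1.6]
width: 0.68
```

```bash
python3 - <<'E'
from h import *
wristshot("w9");c,y,zt=inhand("w9");pin("w9",c,y)
E
```

```text
tcp [0.559  0.0822 0.127 ] jaw yaw 1.1795
deck zt 0.1396 tilt -0.005 0.002 yaws [-0.3906 -0.393 ] width 0.06 hole r 4.883941173553467 hole off mid 0.0
hole [0.5087 0.1025] centre [0.5596 0.0815] yaw -0.3918 | tcp [0.559  0.0822 0.127 ] centre-tcp [ 0.0006 -0.0007]
pin/step 0.113 136 [0.5091 0.1019 0.1176]
pin/step 0.095 91 [0.5129 0.1012 0.0986]
correction to (.5596,.0812,-.392): [ 0.     -0.0003] -0.0002
```

Within 0.5 mm; descending onto the pins.

Emit:
{"fn": "move_arm", "kwargs": {
  "deltas": [
    [[0,0,0],[0,-0.004,-0.05],1],
    [[0,0,0],[0,-0.004,-0.09],1],
    [[0,0,0],[0,-0.004,-0.12],1],
    [[0,0,0],[0,-0.004,-0.14],1]
  ]
}}

```text
time: 15.52
tool_pos: [0.5587, 0.0819, 0.1125]
tcp_rot: [-0.61, -3.081, 0.0]
wrist_force: [0.7, -0.0, -1.1]
width: 0.68
```

Emit:
{"fn": "move_arm", "kwargs": {
  "deltas": [
    [[0,0,0],[0,0,-0.05],1],
    [[0,0,0],[0,0,-0.08],1],
    [[0,0,0],[0,0,-0.1],1],
    [[0,0,0],[0,0,-0.11],1]
  ]
}}

```text
time: 16.02
tool_pos: [0.5589, 0.0819, 0.1018]
tcp_rot: [-0.61, -3.082, 0.0]
wrist_force: [0.9, -0.2, -2.0]
width: 0.679
```

Emit:
{"fn": "move_arm", "kwargs": {
  "deltas": [
    [[0,0,0],[0,0,-0.01],1],
    [[0,0,0],[0,0,-0.015],1]
  ]
}}

```text
time: 16.27
tool_pos: [0.5591, 0.0819, 0.101]
tcp_rot: [0.611, 3.082, 0.0]
wrist_force: [-2.3, 0.4, 4.6]
width: 0.68
```

Emit:
{"fn": "move_arm", "kwargs": {
  "deltas": [
    [[0,0,0],[0,0,-0.01],1],
    [[0,0,0],[0,0,-0.01],1],
    [[0,0,0],[0,0,0],-0.3],
    [[0,0,0],[0,0,0],-1],
    [[0,0,0],[0,0,0],-1],
    [[0,0,0],[0,0,0.2],-1],
    [[0,0,0],[0,0,0.7],-1],
    [[0,0,0],[0,0,1],-1]
  ]
}}

```text
time: 17.27
tool_pos: [0.56, 0.082, 0.2027]
tcp_rot: [0.61, 3.079, 0.001]
wrist_force: [0.8, 0.2, -0.3]
width: 0.998
```

Emit:
{"fn": "move_arm", "kwargs": {
  "deltas": [
    [[0,0,0],[0,0,0.6],-1],
    [[0,0,0],[0,0,0.7],-1],
    [[0,0,0],[0,0,0.7],-1]
  ]
}}

```text
time: 17.65
tool_pos: [0.5596, 0.082, 0.2713]
tcp_rot: [0.61, 3.08, 0.001]
wrist_force: [-0.2, 0.2, -1.1]
width: 0.999
```

```bash
python3 - <<'E'
from h import *
a=wristshot("w10"); plate(*a,.106,.1165,.114,xy=(.5597,.081))
p,d,K,R,t=a;W=cloud(d,K,R,t);z=W[...,2]
near=np.hypot(W[...,0]-.5597,W[...,1]-.081)<.08
m=near&(z>.106)&(z<.117);A=np.c_[W[m][:,:2]-[.5597,.081],np.ones(m.sum())];print("plane",np.linalg.lstsq(A,W[m][:,2],rcond=None)[0].round(4))
E
```

```text
tcp [0.5596 0.082  0.2713] jaw yaw 1.1796
rect [0.56   0.0813] [ 59.9 148.6] -0.392 z 0.1135
  hole at [0.6176 0.0746] local mm [55.8 15.9] 26.0
  hole at [0.6051 0.045 ] local mm [ 55.6 -16.3] 28.5
  hole at [0.5584 0.0818] local mm [-1.7 -0.1] 1141.5
  hole at [0.5094 0.1027] local mm [-54.9   0.5] 72.5
plane [-0.0022  0.      0.1135]
```

Upper deck home: top 113.5 mm with the same -0.5 mm depth bias as before, level and centred. Now the sample box.

Emit:
{"fn": "move_arm", "kwargs": {
  "deltas": [
    [[0,0,-0.05],[0.15,-0.5,0],-1],
    [[0,0,-0.1],[0.3,-1,0],-1]
  ]
}}

```text
time: 17.95
tool_pos: [0.5878, -0.0184, 0.2674]
tcp_rot: [-0.85, -3.02, 0.001]
wrist_force: [0.3, 0.4, 0.0]
width: 1.003
```

Emit:
{"fn": "move_arm", "kwargs": {
  "deltas": [
    [[0,0,-0.03],[0.15,-0.5,-0.2],-1],
    [[0,0,-0.036],[0.3,-1,-0.4],-1]
  ]
}}

```text
time: 18.2
tool_pos: [0.618, -0.1193, 0.2271]
tcp_rot: [-0.935, -2.995, 0.0]
wrist_force: [0.8, 0.3, 0.2]
width: 1.001
```

Emit:
{"fn": "move_arm", "kwargs": {
  "deltas": [
    [[0,0,0],[0.14,-0.67,0],-1],
    [[0,0,0],[0.14,-0.67,0],-1],
    [[0,0,0],[0.14,-0.67,0],-1]
  ]
}}

```text
time: 18.58
tool_pos: [0.6317, -0.185, 0.2279]
tcp_rot: [-0.936, -2.994, -0.001]
wrist_force: [0.7, 0.1, 0.6]
width: 0.999
```

```bash
python3 - <<'E'
from h import *
a=wristshot("w11"); plate(*a,.038,.052,.045,xy=(.633,-.185))
E
```

```text
tcp [ 0.6317 -0.185   0.2279] jaw yaw 0.9646
rect [ 0.6344 -0.1831] [55.6 79.1] -0.606 z 0.0445
```

View pics/w11.png

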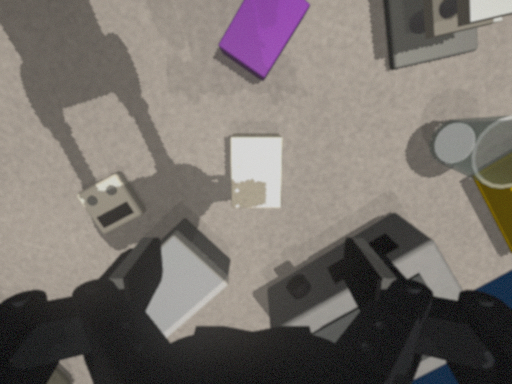

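```bash
python3 - <<'E'
from h import *
def chk(W,n):
    z=W[...,2];P=W[(z>.012)&(z<.2)];g=P[:,:2]-[.6344,-.183];j=np.array([np.cos(.965),np.sin(.965)]);b=np.array([-j[1],j[0]])
    A,B=g@j*1e3,g@b*1e3;k=(abs(A)<150)&(abs(B)<150)&~((abs(A)<33)&(abs(B)<45))&(np.c_[P][:,2]<.2)
    H=np.zeros((10,10),int)
    np.maximum.at(H,(((A[k]+150)//30).astype(int),((B[k]+150)//30).astype(int)),(P[k,2]*1e3).astype(int));print(n);print(H)
f=np.load("pics/top0.npz");chk(cloud(f["d"],f["K"],f["R"],f["t"]),"top: rows jaw -150..150, cols toolx, max z mm")
W=cloud(f["d"],f["K"],f["R"],f["t"]);m=(W[...,2]>.055)&(W[...,2]<.07)&(np.hypot(W[...,0]-.68,W[...,1]+.33)<.1);print("tipbox",rect(W[m]))
E
```

```text
top: rows jaw -150..150, cols toolx, max z mm
[[ 69  71  17  23   0   0   0   0   0   0]
 [ 68  70  68   0   0   0   0   0   0   0]
 [ 69  67  65   0   0   0   0   0   0   0]
 [ 69  67   0   0   0   0   0   0   0  48]
 [  0   0   0   0   0   0   0   0  50  51]
 [  0   0   0   0   0   0   0   0  48  49]
 [ 95   0   0   0   0   0   0   0   0  47]
 [ 94  79   0   0   0   0   0   0   0   0]
 [ 98  96   0   0   0   0   0   0   0   0]
 [100  97  93   0   0   0   0   0  15  18]]
tipbox (array([ 0.68734613, -0.34976083]), [88.23162078857422, 124.04115295410156], np.float64(-1.408841777740017))
```

The sample box is at (256,172), white, 79x56 mm and 45 mm high. The purple one is at (265,35), the tip box at (190,265). The finger lanes are free.

Emit:
{"fn": "move_arm", "kwargs": {
  "deltas": [
    [[0,0,0],[0.025,0.018,-0.5],-1],
    [[0,0,0],[0.025,0.018,-1],-1]
  ]
}}

```text
time: 18.88
tool_pos: [0.6362, -0.1812, 0.1305]
tcp_rot: [0.931, 2.998, 0.001]
wrist_force: [-1.3, -0.4, -1.5]
width: 1.001
```

Emit:
{"fn": "move_arm", "kwargs": {
  "deltas": [
    [[0,0,0],[0,0,-0.4],-1],
    [[0,0,0],[0,0,-0.8],-1],
    [[0,0,0],[0,0,-0.8],-1]
  ]
}}

```text
time: 19.25
tool_pos: [0.6315, -0.18, 0.0462]
tcp_rot: [-0.93, -2.991, -0.001]
wrist_force: [-0.9, 0.1, -0.5]
width: 1.001
```

Emit:
{"fn": "move_arm", "kwargs": {
  "deltas": [
    [[0,0,0],[0.03,-0.03,-0.25],-1],
    [[0,0,0],[0.03,-0.03,-0.36],-1],
    [[0,0,0],[0.03,-0.03,-0.36],-1],
    [[0,0,0],[0.03,-0.03,-0.36],-1]
  ]
}}

```text
time: 19.75
tool_pos: [0.6393, -0.1863, 0.016]
tcp_rot: [0.935, 2.997, 0.0]
wrist_force: [0.1, -0.1, -0.4]
width: 0.998
```

Emit:
{"fn": "move_arm", "kwargs": {
  "deltas": [
    [[0,0,0],[0,0,0],0],
    [[0,0,0],[0,0,0],1],
    [[0,0,0],[0,0,0],1],
    [[0,0,0],[0,0,0],1],
    [[0,0,0],[0,0,0],1]
  ],
  "grip_force": 40
}}

```text
time: 20.38
tool_pos: [0.6392, -0.1865, 0.0155]
tcp_rot: [0.935, 2.998, -0.0]
wrist_force: [-1.3, 0.0, 5.5]
width: 0.649
```

Emit:
{"fn": "move_arm", "kwargs": {
  "deltas": [
    [[0,0,0],[0,0,0.1],1],
    [[0,0,0],[0,0,0.4],1],
    [[0,0,0],[0,0,0.8],1],
    [[0,0,0],[0,0,1],1]
  ]
}}

```text
time: 20.88
tool_pos: [0.6394, -0.1866, 0.1168]
tcp_rot: [0.935, 2.996, -0.0]
wrist_force: [0.6, 0.5, -1.9]
width: 0.649
```

Emit:
{"fn": "move_arm", "kwargs": {
  "deltas": [
    [[0,0,0],[0,0,0.5],1],
    [[0,0,0],[0,0,0.9],1],
    [[0,0,0.05],[-0.1,0.4,0.95],1],
    [[0,0,0.1],[-0.3,0.8,0.95],1]
  ]
}}

```text
time: 21.38
tool_pos: [0.6088, -0.1058, 0.2102]
tcp_rot: [0.695, 3.062, 0.001]
wrist_force: [0.4, 0.6, -2.3]
width: 0.645
```

Emit:
{"fn": "move_arm", "kwargs": {
  "deltas": [
    [[0,0,0.02],[-0.1,0.4,0],1],
    [[0,0,0.036],[-0.2,0.8,0],1],
    [[0,0,0.036],[-0.3,1,0],1]
  ]
}}

```text
time: 21.75
tool_pos: [0.5773, -0.0046, 0.2087]
tcp_rot: [-0.608, -3.081, 0.0]
wrist_force: [-0.6, -0.1, -2.0]
width: 0.651
```

Emit:
{"fn": "move_arm", "kwargs": {
  "deltas": [
    [[0,0,0],[-0.1,0.5,0],1],
    [[0,0,0],[-0.14,0.85,-0.3],1],
    [[0,0,0],[-0.14,0.85,-0.5],1],
    [[0,0,0],[-0.14,0.85,-0.5],1]
  ]
}}

```text
time: 22.25
tool_pos: [0.5624, 0.0779, 0.1568]
tcp_rot: [-0.609, -3.077, 0.004]
wrist_force: [-1.4, -0.5, -2.5]
width: 0.648
```

```bash
python3 - <<'E'
from h import *
p,d,K,R,t=wristshot("w12")
f=np.load("pics/w12.npz");W=cloud(d,K,R,t);z=W[...,2];tp=f["tp"]
m=((abs(z-tp[2]-.0295)<.008)&(np.hypot(W[...,0]-.5596,W[...,1]-.0812)<.08)).astype(np.uint8)*255
m[:,:150]=0;m[:,360:]=0;m[260:]=0
print("top z",np.median(z[m>0]),"box top expect",tp[2]+.0295);cv2.imwrite("pics/c12.png",np.hstack([p[...,::-1],cv2.cvtColor(m,cv2.COLOR_GRAY2BGR)])[::1,::1]);
c=cv2.imread("pics/c12.png");cv2.imwrite("pics/c12.png",cv2.resize(c,(800,300)))
print(rect(W[m>0]));zt=np.median(z[m>0])
ys,xs=np.nonzero(m);print(xs.min(),xs.max(),ys.min(),ys.max())
E
```

```text
tcp [0.5624 0.0779 0.1568] jaw yaw 1.1798
top z 0.18589546629611117 box top expect 0.18626595406780996
(array([0.53831403, 0.08747135]), [37.806758880615234, 82.94818115234375], np.float64(1.1781501088438104))
152 353 167 259
```

View pics/c12.png

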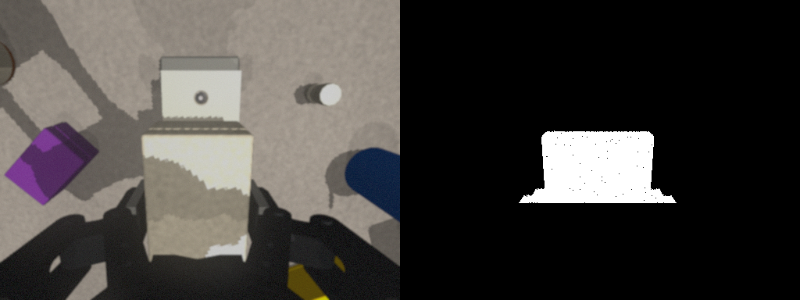

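Box in hand, upright, its near end at (195,133) in the left half; the deck and pin (200,97) show beyond it. Now its centre, from its near and side edges.

```bash
cat >> h.py <<'E'
def boxhand(name):
    f=np.load(f"pics/{name}.npz");d,K,R,t,tp=[f[k] for k in("d","K","R","t","tp")]
    W=cloud(d,K,R,t);z=W[...,2];m=(abs(z-tp[2]-.0295)<.006);m[:,:165]=0;m[:,345:]=0;m[228:]=0
    m=cv2.morphologyEx(m.astype(np.uint8)*255,cv2.MORPH_CLOSE,np.ones((3,3)))
    zt=np.median(z[m>0]);r0=np.nonzero((m>0).sum(1)>60)[0][0]
    E=[[],[],[]]
    for r in range(r0+8,225):
        c=np.flatnonzero(m[r]);E[0].append((c[0]-.5,r));E[1].append((c[-1]+.5,r))
    c0=np.flatnonzero(m[r0+8])
    for c in range(c0[0]+12,c0[-1]-12): E[2].append((c,np.flatnonzero(m[:,c])[0]-.5))
    L=[cv2.fitLine(cast(e,K,R,t,zt)[:,:2].astype(np.float32),cv2.DIST_HUBER,0,.01,.01).ravel() for e in E]
    ya=[np.arctan(l[1]/l[0]) for l in L[:2]];y=np.mean(ya);ax=np.array([np.cos(y),np.sin(y)]);n=np.array([-ax[1],ax[0]])
    lat=(L[0][2:]@n+L[1][2:]@n)/2;cen=ax*(L[2][2:]@ax+.04)+n*lat
    T=np.polyfit(W[m>0]@np.r_[ax,0],z[m>0],1)[0],np.polyfit(W[m>0]@np.r_[n,0],z[m>0],1)[0]
    print("zt",zt.round(4),"width",((L[1][2:]-L[0][2:])@n).round(4),"yaws",np.round(ya,4),"end",np.arctan(L[2][1]/L[2][0]).round(4),"tilt",np.round(T,4))
    g=np.array([.5596,.0812])-cen
    print("centre",cen.round(4),"tcp",tp.round(4),"correction",g.round(4),"yaw",round(-.392-y,4))
E
python3 -c "
from h import *
boxhand('w12')"
```

```text
zt 0.1859 width 0.0551 yaws [-0.3873 -0.3971] end 1.1802 tilt [-0.2748 -0.0029]
centre [0.5569 0.0797] tcp [0.5624 0.0779 0.1568] correction [0.0027 0.0015] yaw 0.0002
```

```bash
sed -i 's/m=(abs(z-tp\[2\]-.0295)<.006);m\[/m=(abs(z-tp[2]-.0293)<.002);m[/' h.py
python3 -c "
from h import *
boxhand('w12')
f=np.load('pics/w12.npz');W=cloud(f['d'],f['K'],f['R'],f['t'])
print(W[160:225:6,256,2].round(4));print(W[190,190:312:10,2].round(4))"
```

```text
zt 0.1859 width 0.055 yaws [-0.3917 -0.3971] end 1.1802 tilt [-0.3199 -0.0033]
centre [0.5576 0.0794] tcp [0.5624 0.0779 0.1568] correction [0.002  0.0018] yaw 0.0024
[0.1601 0.1747 0.1845 0.1852 0.1857 0.1853 0.1863 0.1864 0.1845 0.1858
 0.1856]
[0.1859 0.1859 0.1862 0.1858 0.1862 0.1864 0.1859 0.1862 0.186  0.1866
 0.187  0.1864 0.1849]
```

Emit:
{"fn": "move_arm", "kwargs": {
  "deltas": [
    [[0,0,0],[0.022,0.016,-0.1],1],
    [[0,0,0],[0.022,0.016,-0.2],1],
    [[0,0,0],[0.022,0.016,-0.22],1],
    [[0,0,0],[0.022,0.016,-0.22],1]
  ]
}}

```text
time: 22.8
tool_pos: [0.5665, 0.0801, 0.1372]
tcp_rot: [-0.611, -3.081, 0.0]
wrist_force: [0.9, -0.5, -1.8]
width: 0.652
```

```bash
python3 -c "
from h import *
wristshot('w13');boxhand('w13')"
```

```text
tcp [0.5665 0.0801 0.1372] jaw yaw 1.1793
zt 0.1662 width 0.055 yaws [-0.3909 -0.3966] end 1.1801 tilt [-0.2862 -0.0006]
centre [0.5616 0.0816] tcp [0.5665 0.0801 0.1372] correction [-0.002  -0.0004] yaw 0.0018
```

Emit:
{"fn": "move_arm", "kwargs": {
  "deltas": [
    [[0,0,0],[-0.018,-0.004,-0.03],1],
    [[0,0,0],[-0.018,-0.004,-0.05],1],
    [[0,0,0],[-0.018,-0.004,-0.065],1],
    [[0,0,0],[-0.018,-0.004,-0.07],1]
  ]
}}

```text
time: 23.35
tool_pos: [0.5648, 0.08, 0.1303]
tcp_rot: [-0.61, -3.082, 0.0]
wrist_force: [-0.5, -0.2, -1.4]
width: 0.646
```

```bash
python3 -c "
from h import *
wristshot('w14');boxhand('w14')"
```

```text
tcp [0.5648 0.08   0.1303] jaw yaw 1.1797
zt 0.1593 width 0.055 yaws [-0.3859 -0.3996] end 1.1795 tilt [-0.268  -0.0009]
centre [0.5598 0.0815] tcp [0.5648 0.08   0.1303] correction [-0.0002 -0.0003] yaw 0.0008
```

Centred to 0.3 mm. Setting it down.

Emit:
{"fn": "move_arm", "kwargs": {
  "deltas": [
    [[0,0,0],[-0.002,-0.003,-0.006],1],
    [[0,0,0],[-0.002,-0.003,-0.01],1],
    [[0,0,0],[-0.002,-0.003,-0.014],1]
  ]
}}

```text
time: 23.78
tool_pos: [0.5647, 0.0796, 0.1295]
tcp_rot: [-0.611, -3.082, 0.0]
wrist_force: [-2.4, -0.6, 2.9]
width: 0.646
```

Emit:
{"fn": "move_arm", "kwargs": {
  "deltas": [
    [[0,0,0],[0,0,0],0.1],
    [[0,0,0],[0,0,0],-0.5],
    [[0,0,0],[0,0,0],-1],
    [[0,0,0],[0,0,0],-1],
    [[0,0,0],[0,0,0.2],-1],
    [[0,0,0],[0,0,0.6],-1],
    [[0,0,0],[0,0,1],-1]
  ]
}}

```text
time: 24.65
tool_pos: [0.5648, 0.0796, 0.2314]
tcp_rot: [0.61, 3.081, 0.0]
wrist_force: [-0.6, 0.2, 0.1]
width: 1.001
```

Emit:
{"fn": "move_arm", "kwargs": {
  "deltas": [
    [[0,0,0],[0,0,0.4],-1],
    [[0,0,0],[-0.1,-0.3,0.8],-1],
    [[0,0,0],[-0.2,-0.3,0.8],-1],
    [[0,0,0],[-0.2,-0.3,0.8],-1]
  ]
}}

```text
time: 25.15
tool_pos: [0.5442, 0.0497, 0.31]
tcp_rot: [0.611, 3.08, 0.001]
wrist_force: [-0.5, 0.5, -0.3]
width: 1.003
```

```bash
python3 - <<'E'
from h import *
from workcell import read_camera,camera_info
a=wristshot("w15");p,d,K,R,t=a
plate(*a,.152,.165,.159,xy=(.56,.081))
W=cloud(d,K,R,t);z=W[...,2];m=(z>.152)&(z<.165)&(np.hypot(W[...,0]-.56,W[...,1]-.081)<.055)
A=np.c_[W[m][:,:2]-[.56,.081],np.ones(m.sum())];print("plane",np.linalg.lstsq(A,W[m][:,2],rcond=None)[0].round(4))
q,e=read_camera("side");i=camera_info("side")
V=cloud(e,**i);print("side: deck/box z bands",[(lo,int(((abs(V[...,2]-lo)<.003)&(np.hypot(V[...,0]-.56,V[...,1]-.081)<.08)).sum())) for lo in(.067,.114,.159)])
cv2.imwrite("pics/c15.png",np.hstack([cv2.resize(p[...,::-1],(400,300)),cv2.resize(q[100:250,150:350,::-1],(400,300))]))
E
```

```text
tcp [0.5442 0.0497 0.31  ] jaw yaw 1.1792
rect [0.5587 0.0814] [55.6 78.3] -0.392 z 0.1584
plane [0.0025 0.0008 0.1584]
side: deck/box z bands [(0.067, 484), (0.114, 426), (0.159, 420)]
```

View pics/c15.png

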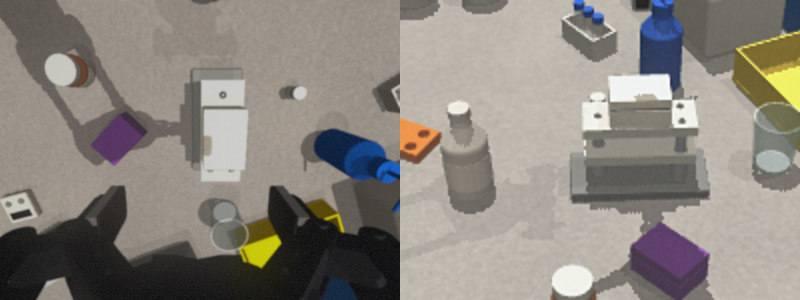

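The assembled carrier stands at (222,125) left and (638,140) right, with the box flat and square in the middle of the upper deck and the pins visible. The bystanders are where they were. Handing in.

```bash
python3 -c "
from workcell import order;print(order.finish_job())"
```

```text
the job is handed in; nothing more can be done
None
```

The carrier is assembled in the order asked and handed in at about 25 s on the robot's clock. No verdict is given, so the results below are my own camera and force checks.

| Part | Height of top face measured (nominal) | Centre vs stand | Seating contact |
|---|---|---|---|
| Lower deck | 66.5 mm (67), level | within 0.1 mm | up to about 15 N upward |
| Upper deck | 113.5 mm (114), level | within 0.5 mm | about 5 N upward |
| Sample box | 158.4 mm (159), flat | within about 1 mm, yaw equal to the stand's | about 3 N upward |

- **Height readings:** every height reads about 0.5 mm low. The decks read the same 0.5 mm low while still on the bench, so I take it as camera bias rather than a gap.
- **Box end position:** the last look put the box 0.9 mm off along x, but the reading just before setting it down was within 0.3 mm. The last look measured the box 1.7 mm short, so I put the difference down to a cut-off edge.
- **Box tilt:** my in-hand tilt figure along its length came out wrong (about -0.27). Heights along the box top in the same picture were flat, and the final plane fit was level.
- **Bystanders:** those in view in the last pictures, including the purple box and the orange plate, look undisturbed. I judged this by eye and did not re-measure them. The tip box was out of view in the last pictures.

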